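# Put the stacked balance weights away

### The job

The four steel balance weights were left in two stacks, a small one standing on each big one. Take the stacks apart and put every weight, upright, into its own storage block: the recess of the same shape that is just a little wider than the weight, so that it sits flat on the recess floor. Leave the vial and the marker pen among the blocks where they are.

Things in the scene. Friction and masses are not known exactly. Their poses are not given: they have to be found in the camera images.
- big_round_mid (a point): big round steel weight: plain upright disc 60 mm in diameter, 30 mm high, 0.4 to 0.63 kg. Flat top, on which one of the two small weights stands at the start. Origin of this point: its centre, 15 mm above its underside. z up.
- big_square_mid (a point): big square steel weight: block 52 x 52 mm, 30 mm high, 0.38 to 0.6 kg. Flat top, on which one of the two small weights stands at the start. Origin of this point: its centre, 15 mm above its underside. z up, x and y along its sides.
- small_round_mid (a point): small round steel weight, 0.2 kg: body 40 mm in diameter and 24 mm high, with a round knob on top (18 mm diameter, reaching 16 mm above the body). At the start it stands on one of the two big weights, either one. Origin of this point: its axis, half-way up the whole height (20 mm above its underside). z up.
- small_square_mid (a point): small square steel weight, 0.18 kg: body 34 x 34 mm and 24 mm high, with a round knob on top (18 mm diameter, reaching 16 mm above the body). At the start it stands on one of the two big weights, either one. Origin of this point: its axis, half-way up the whole height (20 mm above its underside). z up, x and y along its sides.
- nest_big_round: storage block of the big round weight: grey square block 88 x 88 x 10 mm, fixed to the bench, with a round black-floored recess 76 mm in diameter, 5 mm deep, at its centre. Origin: centre of its underside, on the bench; z up, x and y along its sides. The recess floor is 5 mm and the rim 10 mm above the origin.
- nest_big_square: storage block of the big square weight: grey square block 80 x 80 x 10 mm, fixed to the bench, with a square black-floored recess 68 mm wide and long (sides along the block sides), 5 mm deep, at its centre. Origin: centre of its underside, on the bench; z up, x and y along its sides. The recess floor is 5 mm and the rim 10 mm above the origin.
- nest_small_round: storage block of the small round weight: grey square block 68 x 68 x 10 mm, fixed to the bench, with a round black-floored recess 56 mm in diameter, 5 mm deep, at its centre. Origin: centre of its underside, on the bench; z up, x and y along its sides. The recess floor is 5 mm and the rim 10 mm above the origin.
- nest_small_square: storage block of the small square weight: grey square block 62 x 62 x 10 mm, fixed to the bench, with a square black-floored recess 50 mm wide and long (sides along the block sides), 5 mm deep, at its centre. Origin: centre of its underside, on the bench; z up, x and y along its sides. The recess floor is 5 mm and the rim 10 mm above the origin.
- vial_mid (a point): bystander, loose: small glass vial with a white cap and yellow filling, 24 mm in diameter, 50 mm high, standing among the blocks; point at its centre, 25 mm up.
- marker_mid (a point): bystander, loose: white marker pen with a black cap, 133 mm long (along its y axis), 14 mm thick, lying among the blocks; point at its centre, 7 mm up.
Mind the look-alikes: they are no part of the job. Leave any turquoise look-alike of the part that bears small_round_mid alone.

How it is judged:
By the outcome, as a careful person would: the job done as asked, in the order asked, and still so for the second after the job is handed in, with the robot touching nothing.
It also fails if it takes over 102 s, if anything falls off the work surface, if the arm or the gripper's body presses on something with over 40 N, if the wrist force passes 120 N, or if a joint passes its speed limit or range.

### The arm

A 6-joint arm with a two-finger parallel gripper is mounted at the origin on a cart in front of the work surface, level with it; the furniture and walls round the work are solid. World frame = base frame: x ahead of the robot, y to its left, z up, the work surface at z = 0. Lengths are in mm, angles in degrees, forces in N, time in s.
With the tool pointing down it reaches from about 350 to 850 mm from the base axis. Payload 8.1 kg.
Tool frame: the origin (TCP) lies midway between the tips of the shut fingers; the grasp point (between the pads) lies 19 mm behind it; z points along the fingers, y is the line along which they close (so a half turn about z gives the same grasp; the last joint's range is limited). The gripper opens to 85 mm and grips with 20 to 120 N. Pads are 22 mm wide; open, the fingers measure 114 mm over their backs; the gripper's body (76 mm by 85 mm) begins 54 mm behind the grasp point. The pads swing forward as they close: fully open they stand 13 mm farther back than shut.
Start: joints at [58.419, 7.471, 85.268, -0, 87.261, -4.893], TCP at [269.463, 536.092, 231.292] pointing down, gripper open.
Joint ranges: [-169.43, 169.43], [-51.17, 129.36], [1.28, 143.12], [-76.62, 256.62], [0, 156.53], [-152.29, 152.29]. Speed limits (degrees/s): [136.94, 136.94, 159.86, 180, 180, 180].

### API

Orientations are given as [roll, pitch, yaw] about the fixed x, y, z axes, in that order (R = Rz(yaw) Ry(pitch) Rx(roll)).
In Python, from bench import r gives the robot as it stands. The module is installed in compiled form; this text tells all that it offers.
- The arm moves only by the tool jog_arm, never from a script. Its argument "rows" is a list of rows, each a list of 2 entries, a list of its own where there are three numbers: the shift along the tool's x, y, z in mm, then the turn, a rotation vector about the tool's x, y, z in rad. A call has 1 to 10 rows; each row is the pose to reach, as a shift and turn from the pose commanded when the call began, along the tool's axes at that moment; what a row does not reach only later rows make up. A row lasts 1/10 s, in which the tool goes at most 50 mm and 8.59 degrees, less where a joint would pass 70% of its speed; a pose out of reach is approached as far as the arm can. A call with a gripper value outside its range is refused whole. "grip" is the finger opening in mm, from 0 to 85.4, set as the call begins (left out, the last holds). The fingers move at their own pace and stop on an object; "force" is the grip in N (left out, the last holds). Time passes only in rows, so rows that repeat a pose let the fingers close. It gives the time, the measured TCP pose, the force, the opening and the grip force at its end, in the units of the state.
- r.sense(): the state, without advancing time (a new reading comes with each control period).
- r.snapshot(name): name is "scene" or "top"; returns (picture, depth): 384x512x3 uint8, blue, green, red; 384x512 float32, mm along the optical axis (not along the pixel's ray), 0 where there is no reading.
- r.camera_params(name): a dict with "fx", "fy", "cx", "cy" (pixels), "pose" (4x4, takes a point from camera to world coordinates). Camera axes: x right, y down, z forward; pixel columns grow to the right and rows downward; lengths in mm; the calibration is good to about 2 mm. A picture is of the moment at which its call begins. camera_params takes no time and is no camera call.
- r.hand_in(): hands the job in; it is judged then, once.
The state is a dict: "time": time; "joint_pos": joint angles; "qd": joint speeds; "joint_efforts": joint torques, N m; "tool_pos": TCP position; "tcp_rot": TCP orientation; "ft_force": force on the tool from outside, world axes, zero at the start; "wrist_torque": the same for the moment, N m; "finger_gap": finger opening in mm; "grip_force": force on a finger pad.
Only numpy, scipy, OpenCV 4.12 (cv2) and the standard library are available. Lean on these libraries where they do the work, as an engineer would, in place of code of your own. Each camera call takes 0.05 s, during which the arm holds its last target. There are 200 camera calls.

## Working session

There is one attempt and no reset: what is moved stays moved. The work goes in short steps, Python scripts to look and compute and a tool call to move; the robot and the scene stay as the last step left them, time stands still between calls to the robot, and variables do not carry over. Pictures are saved under pics/ and viewed, at most 14 in all, crops included, and the job is handed in when it is done.

Besides the shell and the picture viewer there is one more tool, called after ">>>" in YAML: its name, and indented under it one key for each argument. jog_arm: Moves the arm, as the interface text tells. Its arguments: {"type":"object","properties":{"rows":{"type":"array"},"grip":{"type":"number"},"force":{"type":"number"}},"required":["rows"]}

```bash
mkdir -p pics; python3 - <<'E'
from bench import r
import cv2,numpy as np
for n in("scene","top"):
    p,d=r.snapshot(n);c=r.camera_params(n)
    cv2.imwrite(f"pics/{n}0.png",p);np.savez(f"{n}0.npz",p=p,d=d)
    print(n,c["fx"],c["cx"],c["cy"],np.round(c["pose"],3).tolist())
s=r.sense();print(s["time"],s["tool_pos"],s["tcp_rot"],s["finger_gap"])
E
```

```text
scene 425.02992743573395 250.92971222681126 189.89566704864976 [[0.731, -0.498, 0.467, 128.964], [-0.682, -0.517, 0.517, -329.582], [-0.016, -0.697, -0.717, 665.297], [0.0, 0.0, 0.0, 1.0]]
top 491.7258686367848 251.86093758899798 190.1078211804659 [[0.017, -0.988, 0.156, 398.543], [-0.999, -0.011, 0.038, 109.82], [-0.035, -0.156, -0.987, 895.787], [0.0, 0.0, 0.0, 1.0]]
0.1 [269.20826618 535.66369389 230.33859545] [-1.79904849e+02 -7.06411831e-03  1.53310963e+02] 85.17217507983817
```

View pics/scene0.png

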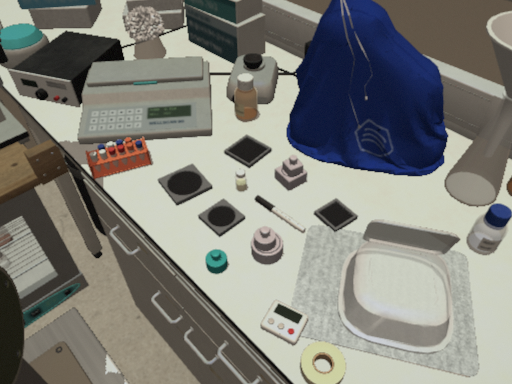

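View pics/top0.png

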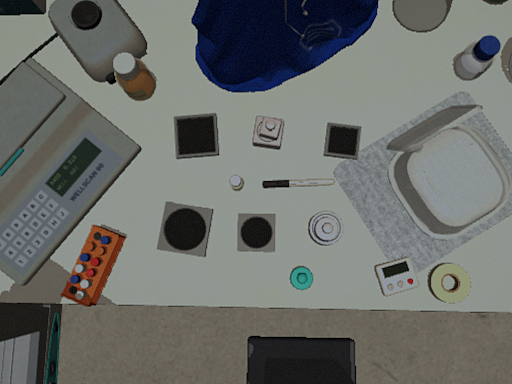

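The top view shows the blocks at px (196,135) big square, (343,140) small square, (185,229) big round and (256,232) small round. The stacks are at (268,130) and (325,228). The vial is at (236,182), the marker at (298,183), and a turquoise look-alike at (301,278). In the scene view the stacks are at (291,170) and (266,242), with the turquoise piece at (216,260).

Candidates: the square stack (268,130), the round stack (325,228) and the turquoise piece (301,278). The turquoise one is out by its description. I'll check the two stacks in one close crop.

```bash
cat > h.py <<'E'
import numpy as np
from bench import r
def world(n,uv,z):
    c=r.camera_params(n);P=np.array(c["pose"]);uv=np.atleast_2d(uv).astype(float)
    d=np.c_[(uv[:,0]-c["cx"])/c["fx"],(uv[:,1]-c["cy"])/c["fy"],np.ones(len(uv))]@P[:3,:3].T
    return (P[:3,3]+d*((z-P[2,3])/d[:,2])[:,None])
def cloud(n,d):
    c=r.camera_params(n);P=np.array(c["pose"]);v,u=np.mgrid[:d.shape[0],:d.shape[1]]
    X=np.stack([(u-c["cx"])/c["fx"]*d,(v-c["cy"])/c["fy"]*d,d],-1)@P[:3,:3].T+P[:3,3]
    X[d==0]=np.nan; return X
E
python3 - <<'E'
from h import *
import cv2
for n in("scene","top"):
    f=np.load(n+"0.npz");p,d=f["p"],f["d"]
    bx={"scene":[(250,215),(270,140)],"top":[(295,200),(238,100)]}[n]
    cr=[cv2.resize(p[y:y+60,x:x+60],(380,290),interpolation=cv2.INTER_CUBIC) if 0 else cv2.resize(p[y:y+60,x-5:x+65],(390,300),interpolation=cv2.INTER_CUBIC) for x,y in bx]
    np.save(n+"cr.npy",np.hstack(cr))
cv2.imwrite("pics/cr.png",np.vstack([np.load("scenecr.npy"),np.load("topcr.npy")]))
f=np.load("top0.npz");p,d=f["p"],f["d"];X=cloud("top",d);g=p.astype(int)
# recess floors: dark blobs
dark=(p.max(2)<45).astype(np.uint8)
k,l,s,c=cv2.connectedComponentsWithStats(dark)
for nm,(u,v) in dict(bs=(196,135),ss=(343,140),br=(185,229),sr=(256,232)).items():
    i=l[v,u];pts=np.argwhere(l==i)[:,::-1]
    W=world("top",pts,5.0)[:,:2].astype(np.float32);print(nm,len(pts),cv2.minAreaRect(W),W.mean(0))
# whole block outlines not white: level tops of stacks
Z=X[...,2]
for nm,(u,v) in dict(sq=(268,130),rd=(325,228)).items():
    sub=np.s_[v-28:v+28,u-28:u+28];Q=X[sub].reshape(-1,3)
    print(nm,np.histogram(Q[:,2][np.isfinite(Q[:,2])],bins=[-5,5,25,34,50,58,66,74]))
    for a,b in((27,33),(51,57),(67,73)):
        q=Q[(Q[:,2]>a)&(Q[:,2]<b)]
        if len(q)>5:print(a,len(q),q.mean(0).round(1),cv2.minAreaRect(q[:,:2].astype(np.float32)))
print("bench z",np.nanmedian(Z[200:210,280:300]))
E
```

```text
bs 1275 ((643.0130004882812, 250.93138122558594), (68.50686645507812, 68.11614227294922), 5.439709663391113) [642.78674 250.74936]
ss 717 ((635.0556640625, -22.72835922241211), (50.46403121948242, 50.232906341552734), 83.14554595947266) [634.7784   -22.668673]
br 1338 ((466.25018310546875, 265.2875671386719), (72.8847885131836, 75.19979095458984), 0.9067432880401611) [466.1547 265.2359]
sr 740 ((462.5785827636719, 134.91891479492188), (54.25493240356445, 54.3787841796875), 0.8987294435501099) [462.26935 134.82787]
sq (array([2242,   84,  384,   55,  259,    7,   79]), array([-5,  5, 25, 34, 50, 58, 66, 74]))
27 343 [638.9 119.9  29.5] ((644.6415405273438, 115.85391235351562), (51.460750579833984, 52.00434494018555), 82.30342864990234)
51 237 [643.5 112.1  53.2] ((645.2861328125, 112.02639770507812), (33.448001861572266, 33.52753829956055), 74.981201171875)
67 69 [644.9 112.2  69.2] ((644.890625, 112.51766967773438), (15.608717918395996, 15.372174263000488), 19.379703521728516)
rd (array([2177,   42,  454,   23,  329,   10,   84]), array([-5,  5, 25, 34, 50, 58, 66, 74]))
27 419 [472.   12.1  29.6] ((470.57275390625, 12.36235237121582), (58.18025207519531, 58.04265594482422), 0.4469204843044281)
51 307 [465.6  14.9  53.3] ((465.99169921875, 14.13763427734375), (37.767269134521484, 37.70872116088867), 0.9124040603637695)
67 76 [466.6  14.5  69.2] ((466.6329650878906, 14.47126579284668), (16.07670021057129, 15.8689603805542), 13.989821434020996)
bench z -0.18571151770095184
```

View pics/cr.png

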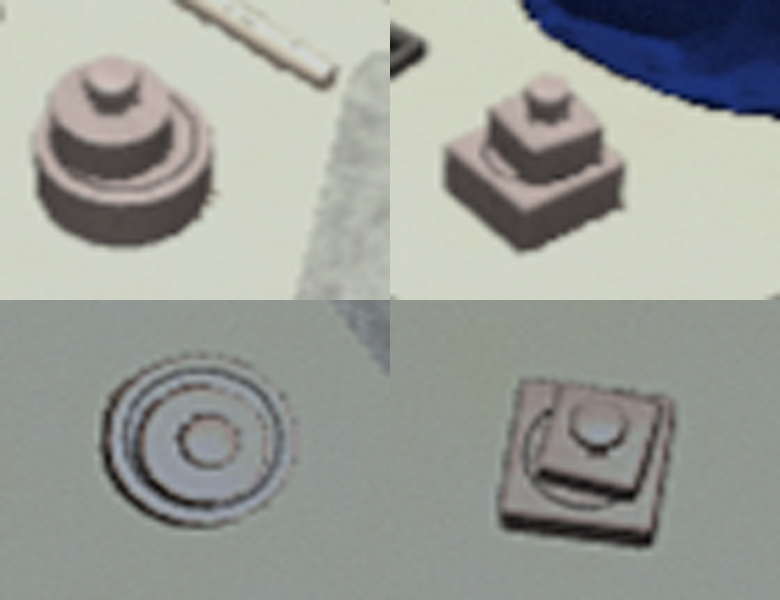

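The crop shows the small round weight on the big round one (top px 325,228; scene 266,242). The small square weight stands on the big square one (top 268,130; scene 291,170). The turquoise piece stays put. Next I'll check clearances and work out the first move.

```bash
cat >> h.py <<'E'
from scipy.spatial.transform import Rotation as Ro
def plan(xyz,yaw):
    s=r.sense();R=Ro.from_euler("xyz",s["tcp_rot"],degrees=True);T=Ro.from_euler("xyz",[180,0,yaw],degrees=True)
    print("t",round(s["time"],2),"shift",R.inv().apply(np.array(xyz)-s["tool_pos"]).round(1),"turn",(R.inv()*T).as_rotvec().round(3))
E
python3 - <<'E'
from h import *
X=cloud("top",np.load("top0.npz")["d"])
m=(X[...,0]>660)&(X[...,2]>20)&(X[...,1]>0)&(X[...,1]<330)
for y in range(0,330,30):
    q=X[m&(X[...,1]>=y)&(X[...,1]<y+30)]
    print(y,[ (round(q[q[:,2]>z][:,0].min()) if (q[:,2]>z).any() else None) for z in(20,60,100,150,200,250)])
print("turq",world("top",(301,278),20),"vial",world("top",(236,182),50),"mk",world("top",[(264,184),(334,182)],7))
plan((645,112,150),165)
E
```

```text
0 [778, 807, 807, 813, None, None]
30 [763, 777, 791, 793, 801, None]
60 [660, 767, 773, 778, 784, None]
90 [660, 763, 766, 771, 774, None]
120 [660, 747, 752, 757, 764, 768]
150 [736, 739, 747, 754, 757, 766]
180 [736, 740, 746, 749, 759, 772]
210 [743, 748, 748, 772, 774, None]
240 [778, 784, None, None, None, None]
270 [None, None, None, None, None, None]
300 [None, None, None, None, None, None]
turq [[382.17968225  54.48580423  20.        ]] vial [[546.06695611 169.99559513  50.        ]] mk [[550.41058834 121.55507148   7.        ]
 [555.53378237  -6.10760952   7.        ]]
t 0.1 shift [-526.1 -209.6   80.6] turn [-0.002 -0.    -0.204]
```

>>> jog_arm:
  rows:
    - [[-526,-210,30],[0,0,-0.204]]
    - [[-526,-210,30],[0,0,-0.204]]
    - [[-526,-210,30],[0,0,-0.204]]
    - [[-526,-210,30],[0,0,-0.204]]
    - [[-526,-210,30],[0,0,-0.204]]
    - [[-526,-210,30],[0,0,-0.204]]
    - [[-526,-210,30],[0,0,-0.204]]
    - [[-526,-210,30],[0,0,-0.204]]
    - [[-526,-210,30],[0,0,-0.204]]
    - [[-526,-210,30],[0,0,-0.204]]
  grip: 85

```text
time: 1.1
tool_pos: [599.7, 162.5, 204.4]
tcp_rot: [-180.0, -0.0, 165.0]
ft_force: [1.6, 0.3, 0.8]
finger_gap: 85.2
grip_force: 0.0
```

>>> jog_arm:
  rows:
    - [[0,0,0],[0,0,0]]
    - [[0,0,0],[0,0,0]]

```text
time: 1.3
tool_pos: [599.0, 163.1, 203.9]
tcp_rot: [-180.0, -0.1, 164.9]
ft_force: [-1.4, 0.2, 0.2]
finger_gap: 85.2
grip_force: 0.0
```

```bash
python3 -c "
from h import *
plan((645,112,35),165)"
```

```text
t 1.3 shift [-58.  -37.2 168.9] turn [-0.001 -0.002 -0.003]
```

>>> jog_arm:
  rows:
    - [[-58,-37,60],[0,0,0]]
    - [[-58,-37,60],[0,0,0]]
    - [[-58,-37,90],[0,0,0]]
    - [[-58,-37,90],[0,0,0]]
    - [[-58,-37,90],[0,0,0]]
  grip: 65

```text
time: 1.8
tool_pos: [644.1, 115.0, 114.8]
tcp_rot: [-180.0, -0.1, 165.1]
ft_force: [0.3, 0.7, 0.9]
finger_gap: 65.0
grip_force: 0.0
```

```bash
python3 - <<'E'
from h import *
import cv2
plan((645,112,35),165)
a=r.snapshot("top")[0];b=r.snapshot("scene")[0]
cv2.imwrite("pics/a.png",np.hstack([cv2.resize(a[60:210,190:350],(400,375)),cv2.resize(b[90:240,210:370],(400,375))]))
E
```

```text
t 1.8 shift [-1.8 -2.7 79.8] turn [-0.    -0.002  0.002]
```

View pics/a.png

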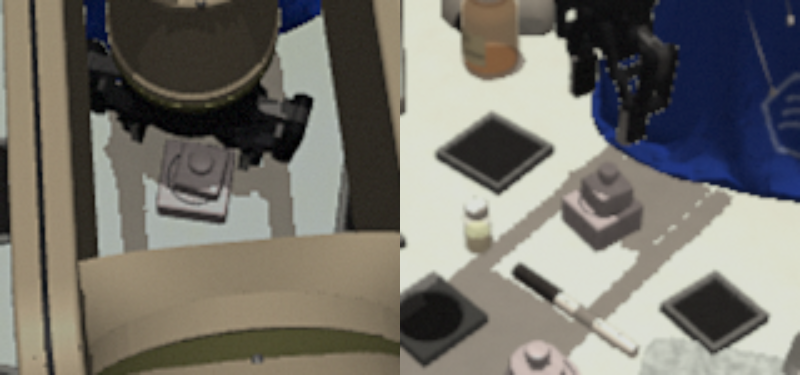

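The stack stands undisturbed below the open fingers, centred between them once parallax is allowed for. Going down.

>>> jog_arm:
  rows:
    - [[-1,-1,30],[0,0,0]]
    - [[-1,-1,50],[0,0,0]]
    - [[-1,-1,65],[0,0,0]]
    - [[-1,-1,75],[0,0,0]]
    - [[-1,-1,79],[0,0,0]]
    - [[-1,-1,79],[0,0,0]]
    - [[-1,-1,79],[0,0,0]]

```text
time: 2.6
tool_pos: [646.9, 112.5, 37.2]
tcp_rot: [180.0, 0.1, 165.0]
ft_force: [-0.1, -0.5, -0.2]
finger_gap: 64.6
grip_force: 0.0
```

>>> jog_arm:
  rows:
    - [[0,0,0],[0,0,0]]
    - [[0,0,0],[0,0,0]]
    - [[0,0,0],[0,0,0]]
    - [[0,0,0],[0,0,0]]
    - [[0,0,0],[0,0,0]]
    - [[0,0,0],[0,0,0]]
  grip: 20
  force: 50

```text
time: 3.2
tool_pos: [646.9, 112.4, 37.1]
tcp_rot: [180.0, 0.1, 165.0]
ft_force: [0.5, -0.9, 5.6]
finger_gap: 32.9
grip_force: 51.5
```

>>> jog_arm:
  rows:
    - [[0,0,-10],[0,0,0]]
    - [[0,0,-30],[0,0,0]]
    - [[0,0,-50],[0,0,0]]
    - [[0,0,-65],[0,0,0]]
    - [[0,0,-65],[0,0,0]]
    - [[0,0,-65],[0,0,0]]

```text
time: 3.8
tool_pos: [646.0, 112.3, 100.9]
tcp_rot: [180.0, 0.0, 165.0]
ft_force: [-0.1, -0.2, -2.6]
finger_gap: 32.8
grip_force: 50.7
```

```bash
python3 -c "
from h import *
print(r.sense()['finger_gap'],r.sense()['ft_force'])
plan((635,-22.7,60),173)"
```

```text
32.805213797175526 [-0.08776392 -0.22274473 -2.57484773]
t 3.8 shift [ -24.3 -133.3   40.9] turn [ 0.    0.   -0.14]
```

>>> jog_arm:
  rows:
    - [[-24,-133,0],[0,0,-0.14]]
    - [[-24,-133,0],[0,0,-0.14]]
    - [[-24,-133,0],[0,0,-0.14]]
    - [[-24,-133,0],[0,0,-0.14]]
    - [[-24,-133,40],[0,0,-0.14]]
    - [[-24,-133,40],[0,0,-0.14]]
    - [[-24,-133,40],[0,0,-0.14]]

```text
time: 4.5
tool_pos: [632.8, -21.5, 58.8]
tcp_rot: [180.0, -0.3, 173.0]
ft_force: [0.5, -0.5, -1.2]
finger_gap: 33.2
grip_force: 50.8
```

```bash
python3 - <<'E'
from h import *
import cv2
plan((635,-22.7,12.5),173)
a=r.snapshot("top")[0];b=r.snapshot("scene")[0]
cv2.imwrite("pics/b.png",np.hstack([cv2.resize(a[60:210,260:420],(400,375)),cv2.resize(b[120:270,250:410],(400,375))]))
E
```

```text
t 4.5 shift [-2.6 -1.  46.3] turn [ 0.    -0.005  0.001]
```

View pics/b.png

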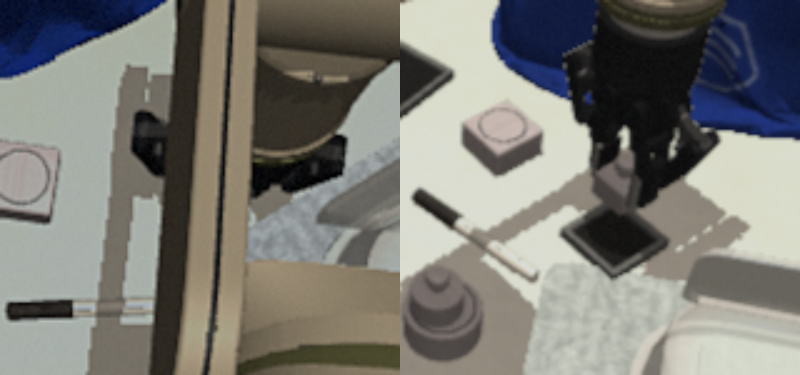

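The small square weight hangs upright over its block (crop px 615,190, against the block at 615,240), and the big square is undisturbed. Lowering.

>>> jog_arm:
  rows:
    - [[-1.5,-0.5,15],[0,0,0]]
    - [[-1.5,-0.5,28],[0,0,0]]
    - [[-1.5,-0.5,36],[0,0,0]]
    - [[-1.5,-0.5,42],[0,0,0]]
    - [[-1.5,-0.5,46],[0,0,0]]
    - [[-1.5,-0.5,46],[0,0,0]]
    - [[-1.5,-0.5,46],[0,0,0]]

```text
time: 5.3
tool_pos: [636.5, -23.0, 15.2]
tcp_rot: [180.0, 0.0, 173.0]
ft_force: [0.3, -0.2, -1.4]
finger_gap: 33.0
grip_force: 50.9
```

>>> jog_arm:
  rows:
    - [[0,0,1],[0,0,0]]
    - [[0,0,2],[0,0,0]]
    - [[0,0,2.5],[0,0,0]]
    - [[0,0,2.5],[0,0,0]]
    - [[0,0,2.5],[0,0,0]]

```text
time: 5.8
tool_pos: [636.3, -23.0, 12.5]
tcp_rot: [-180.0, 0.0, 173.0]
ft_force: [-0.1, -0.5, -1.6]
finger_gap: 32.8
grip_force: 50.9
```

>>> jog_arm:
  rows:
    - [[0,0,0],[0,0,0]]
    - [[0,0,0],[0,0,0]]
    - [[0,0,0],[0,0,0]]
    - [[0,0,0],[0,0,0]]
    - [[0,0,-30],[0,0,0]]
    - [[0,0,-80],[0,0,0]]
    - [[0,0,-110],[0,0,0]]
    - [[0,0,-110],[0,0,0]]
    - [[0,0,-110],[0,0,0]]
    - [[0,0,-110],[0,0,0]]
  grip: 56

```text
time: 6.8
tool_pos: [635.3, -22.9, 121.0]
tcp_rot: [-180.0, -0.1, 173.0]
ft_force: [0.2, -0.2, -0.9]
finger_gap: 56.0
grip_force: 0.0
```

```bash
python3 - <<'E'
from h import *
plan((644.6,115.9,100),172.3)
d=r.snapshot("top")[1];X=cloud("top",d)
m=(abs(X[...,2]-29.5)<3)&(abs(X[...,0]-640)<60)&(abs(X[...,1]-100)<60)
import cv2
print(m.sum(),cv2.minAreaRect(X[m][:,:2].astype(np.float32)))
E
```

```text
t 6.8 shift [  7.6 138.9  21. ] turn [-0.    -0.002  0.013]
726 ((644.5197143554688, 116.12055969238281), (51.63418197631836, 52.21030807495117), 82.0102310180664)
```

>>> jog_arm:
  rows:
    - [[7.5,139,0],[0,0,0.017]]
    - [[7.5,139,0],[0,0,0.017]]
    - [[7.5,139,0],[0,0,0.017]]
    - [[7.5,139,20],[0,0,0.017]]
    - [[7.5,139,40],[0,0,0.017]]
    - [[7.5,139,60],[0,0,0.017]]
    - [[7.5,139,60],[0,0,0.017]]
    - [[7.5,139,60],[0,0,0.017]]
  grip: 80

```text
time: 7.65
tool_pos: [644.5, 115.8, 61.0]
tcp_rot: [-180.0, -0.2, 172.0]
ft_force: [1.1, -0.6, 0.7]
finger_gap: 79.8
grip_force: 0.0
```

```bash
python3 - <<'E'
from h import *
import cv2
plan((644.6,116.1,3.5),172)
b=r.snapshot("scene")[0]
cv2.imwrite("pics/c.png",cv2.resize(b[90:270,230:420],(760,600)))
E
```

```text
t 7.65 shift [-0.2  0.4 57.5] turn [-0.001 -0.003  0.001]
```

View pics/c.png

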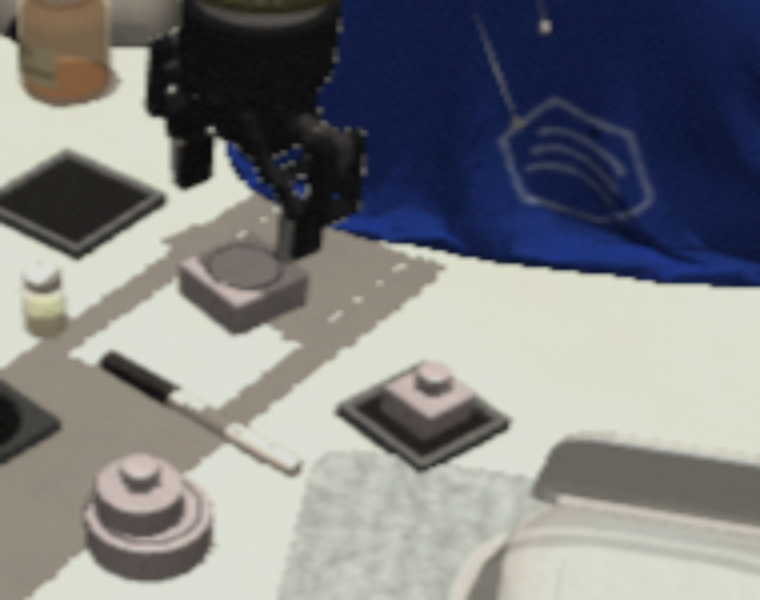

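The small square weight sits in its recess (crop px 425,405), and the fingers straddle the big square (px 243,285).

>>> jog_arm:
  rows:
    - [[0,0,20],[0,0,0]]
    - [[0,0,38],[0,0,0]]
    - [[0,0,48],[0,0,0]]
    - [[0,0,54],[0,0,0]]
    - [[0,0,56],[0,0,0]]
    - [[0,0,56],[0,0,0]]
    - [[0,0,56],[0,0,0]]

```text
time: 8.4
tool_pos: [646.3, 116.0, 7.3]
tcp_rot: [180.0, 0.1, 172.0]
ft_force: [0.0, 0.1, 0.0]
finger_gap: 79.9
grip_force: 0.0
```

>>> jog_arm:
  rows:
    - [[0,0,0],[0,0,0]]
    - [[0,0,0],[0,0,0]]
    - [[0,0,0],[0,0,0]]
    - [[0,0,0],[0,0,0]]
    - [[0,0,0],[0,0,0]]
    - [[0,0,0],[0,0,0]]
  grip: 40
  force: 80

```text
time: 9.0
tool_pos: [646.6, 115.8, 7.7]
tcp_rot: [180.0, 0.1, 172.0]
ft_force: [0.2, -0.2, 5.1]
finger_gap: 50.5
grip_force: 86.5
```

>>> jog_arm:
  rows:
    - [[0,0,-10],[0,0,0]]
    - [[0,0,-30],[0,0,0]]
    - [[0,0,-60],[0,0,0]]
    - [[0,0,-80],[0,0,0]]
    - [[0,0,-80],[0,0,0]]
    - [[0,0,-80],[0,0,0]]

```text
time: 9.6
tool_pos: [645.4, 115.9, 86.0]
tcp_rot: [-180.0, -0.0, 172.0]
ft_force: [0.9, -0.0, -5.6]
finger_gap: 50.3
grip_force: 85.5
```

```bash
python3 -c "
from h import *
plan((643,250.9,50),185.4)"
```

```text
t 9.6 shift [ 21.  133.4  36. ] turn [ 0.    -0.    -0.233]
```

>>> jog_arm:
  rows:
    - [[21,133,0],[0,0,-0.233]]
    - [[21,133,0],[0,0,-0.233]]
    - [[21,133,0],[0,0,-0.233]]
    - [[21,133,0],[0,0,-0.233]]
    - [[21,133,20],[0,0,-0.233]]
    - [[21,133,36],[0,0,-0.233]]
    - [[21,133,36],[0,0,-0.233]]
    - [[21,133,36],[0,0,-0.233]]

```text
time: 10.4
tool_pos: [642.0, 249.5, 48.5]
tcp_rot: [-180.0, -0.2, -174.6]
ft_force: [0.8, -0.2, -3.2]
finger_gap: 50.3
grip_force: 85.5
```

```bash
python3 - <<'E'
from h import *
import cv2
plan((643,250.9,13),185.4)
b=r.snapshot("scene")[0]
cv2.imwrite("pics/d.png",cv2.resize(b[90:240,180:340],(480,450)))
E
```

```text
t 10.4 shift [-1.3  1.4 35.5] turn [-0.001 -0.004 -0.001]
```

View pics/d.png

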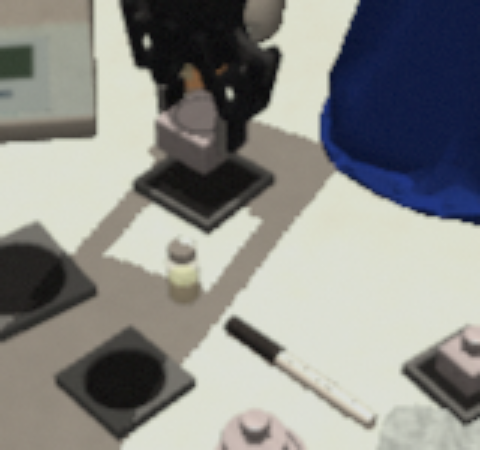

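The big square weight (crop px 195,135) hangs level over its block (px 205,185). Lowering.

>>> jog_arm:
  rows:
    - [[0,1,12],[0,0,0]]
    - [[0,1,22],[0,0,0]]
    - [[0,1,30],[0,0,0]]
    - [[0,1,34],[0,0,0]]
    - [[0,1,35],[0,0,0]]
    - [[0,1,35],[0,0,0]]
    - [[0,1,35],[0,0,0]]

```text
time: 11.15
tool_pos: [643.6, 251.7, 16.0]
tcp_rot: [180.0, 0.1, -174.6]
ft_force: [-0.1, -0.1, -4.1]
finger_gap: 50.4
grip_force: 85.7
```

>>> jog_arm:
  rows:
    - [[0,0,1],[0,0,0]]
    - [[0,0,2],[0,0,0]]
    - [[0,0,2.8],[0,0,0]]
    - [[0,0,2.8],[0,0,0]]
    - [[0,0,2.8],[0,0,0]]

```text
time: 11.65
tool_pos: [643.3, 251.6, 12.8]
tcp_rot: [180.0, 0.0, -174.6]
ft_force: [0.0, 0.5, -4.0]
finger_gap: 50.2
grip_force: 85.8
```

>>> jog_arm:
  rows:
    - [[0,0,0],[0,0,0]]
    - [[0,0,0],[0,0,0]]
    - [[0,0,0],[0,0,0]]
    - [[0,0,0],[0,0,0]]
    - [[0,0,-30],[0,0,0]]
    - [[0,0,-80],[0,0,0]]
    - [[0,0,-120],[0,0,0]]
    - [[0,0,-120],[0,0,0]]
    - [[0,0,-120],[0,0,0]]
  grip: 75

```text
time: 12.55
tool_pos: [644.5, 251.9, 135.1]
tcp_rot: [180.0, 0.2, -174.6]
ft_force: [0.6, -0.0, -0.9]
finger_gap: 75.0
grip_force: 0.0
```

```bash
python3 -c "
from h import *
plan((466.5,14.4,110),172)"
```

```text
t 12.55 shift [ 199.7 -219.7   24.1] turn [0.001 0.004 0.234]
```

>>> jog_arm:
  rows:
    - [[200,-220,0],[0,0,0.234]]
    - [[200,-220,0],[0,0,0.234]]
    - [[200,-220,0],[0,0,0.234]]
    - [[200,-220,0],[0,0,0.234]]
    - [[200,-220,0],[0,0,0.234]]
    - [[200,-220,0],[0,0,0.234]]
    - [[200,-220,0],[0,0,0.234]]
    - [[200,-220,24],[0,0,0.234]]
    - [[200,-220,24],[0,0,0.234]]
    - [[200,-220,24],[0,0,0.234]]
  grip: 65

```text
time: 13.55
tool_pos: [463.7, 14.1, 107.5]
tcp_rot: [-180.0, -0.2, 172.0]
ft_force: [1.1, -0.1, 1.2]
finger_gap: 65.1
grip_force: 0.0
```

```bash
python3 - <<'E'
from h import *
import cv2
plan((466.5,14.4,35),172)
b=r.snapshot("scene")[0]
cv2.imwrite("pics/e.png",cv2.resize(b[90:290,170:350],(540,600)))
E
```

```text
t 13.55 shift [-3.   0.6 72.4] turn [-0.    -0.003  0.   ]
```

View pics/e.png

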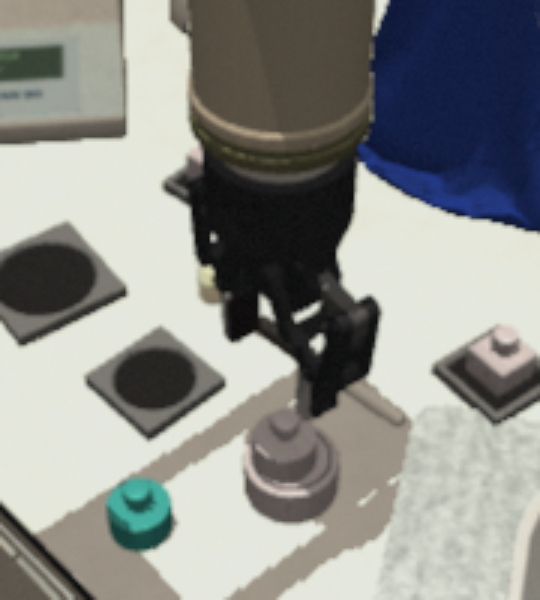

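The round stack (crop px 288,450) stands below the open fingers, with the turquoise piece clear at (140,510). Going down on the small round weight.

>>> jog_arm:
  rows:
    - [[-1,0.5,25],[0,0,0]]
    - [[-1,0.5,45],[0,0,0]]
    - [[-1,0.5,60],[0,0,0]]
    - [[-1,0.5,68],[0,0,0]]
    - [[-1,0.5,72],[0,0,0]]
    - [[-1,0.5,72],[0,0,0]]
    - [[-1,0.5,72],[0,0,0]]

```text
time: 14.3
tool_pos: [466.6, 14.1, 37.6]
tcp_rot: [180.0, 0.1, 172.0]
ft_force: [0.8, 0.9, 0.6]
finger_gap: 64.9
grip_force: 0.0
```

>>> jog_arm:
  rows:
    - [[0,0,0],[0,0,0]]
    - [[0,0,0],[0,0,0]]
    - [[0,0,0],[0,0,0]]
    - [[0,0,0],[0,0,0]]
    - [[0,0,0],[0,0,0]]
    - [[0,0,0],[0,0,0]]
  grip: 28
  force: 50

```text
time: 14.9
tool_pos: [466.7, 13.8, 37.8]
tcp_rot: [-180.0, 0.1, 172.0]
ft_force: [-1.5, 0.3, 4.6]
finger_gap: 38.4
grip_force: 49.9
```

>>> jog_arm:
  rows:
    - [[0,0,-10],[0,0,0]]
    - [[0,0,-30],[0,0,0]]
    - [[0,0,-50],[0,0,0]]
    - [[0,0,-65],[0,0,0]]
    - [[0,0,-65],[0,0,0]]
    - [[0,0,-65],[0,0,0]]

```text
time: 15.5
tool_pos: [466.0, 14.0, 101.8]
tcp_rot: [180.0, 0.0, 172.0]
ft_force: [0.4, 1.4, -3.0]
finger_gap: 38.2
grip_force: 50.4
```

```bash
python3 -c "
from h import *
plan((462.5,134.9,60),172)"
```

```text
t 15.5 shift [ 20.3 119.2  41.8] turn [ 0.     0.001 -0.   ]
```

>>> jog_arm:
  rows:
    - [[20,119,0],[0,0,0]]
    - [[20,119,0],[0,0,0]]
    - [[20,119,0],[0,0,0]]
    - [[20,119,20],[0,0,0]]
    - [[20,119,42],[0,0,0]]
    - [[20,119,42],[0,0,0]]
    - [[20,119,42],[0,0,0]]

```text
time: 16.2
tool_pos: [461.4, 134.4, 58.6]
tcp_rot: [-179.9, -0.2, 172.0]
ft_force: [1.5, -0.4, -1.8]
finger_gap: 37.8
grip_force: 50.8
```

```bash
python3 - <<'E'
from h import *
import cv2
plan((462.5,134.9,13),172)
b=r.snapshot("scene")[0]
cv2.imwrite("pics/f.png",cv2.resize(b[90:290,150:330],(540,600)))
E
```

```text
t 16.2 shift [-1.2  0.7 45.6] turn [-0.001 -0.003 -0.   ]
```

View pics/f.png

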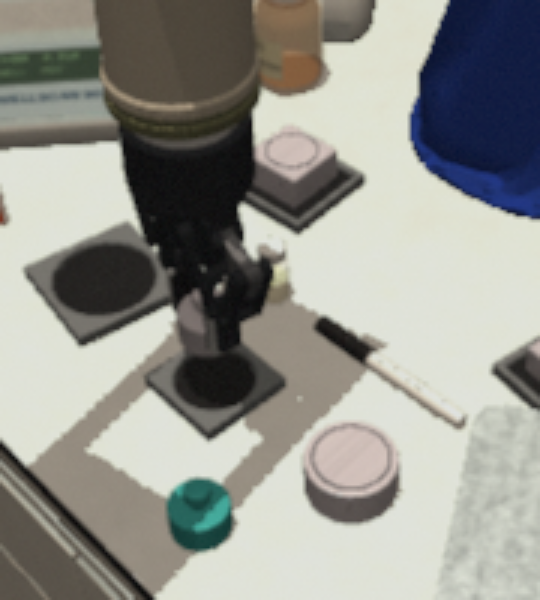

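The small round weight (crop px 200,320) is above its recess (215,380). The big square sits in its recess (295,165), and the vial and marker are undisturbed.

>>> jog_arm:
  rows:
    - [[0,0.5,15],[0,0,0]]
    - [[0,0.5,28],[0,0,0]]
    - [[0,0.5,36],[0,0,0]]
    - [[0,0.5,42],[0,0,0]]
    - [[0,0.5,45.5],[0,0,0]]
    - [[0,0.5,45.5],[0,0,0]]
    - [[0,0.5,45.5],[0,0,0]]

```text
time: 16.95
tool_pos: [463.0, 135.2, 14.5]
tcp_rot: [180.0, 0.0, 172.0]
ft_force: [-0.2, 0.3, -1.8]
finger_gap: 38.1
grip_force: 50.8
```

>>> jog_arm:
  rows:
    - [[0,0,0.6],[0,0,0]]
    - [[0,0,1.2],[0,0,0]]
    - [[0,0,1.2],[0,0,0]]
    - [[0,0,1.2],[0,0,0]]

```text
time: 17.35
tool_pos: [462.8, 135.2, 13.1]
tcp_rot: [180.0, 0.0, 172.0]
ft_force: [-0.0, 0.2, -1.8]
finger_gap: 38.1
grip_force: 50.8
```

>>> jog_arm:
  rows:
    - [[0,0,0],[0,0,0]]
    - [[0,0,0],[0,0,0]]
    - [[0,0,0],[0,0,0]]
    - [[0,0,0],[0,0,0]]
    - [[0,0,-30],[0,0,0]]
    - [[0,0,-80],[0,0,0]]
    - [[0,0,-110],[0,0,0]]
    - [[0,0,-110],[0,0,0]]
    - [[0,0,-110],[0,0,0]]
  grip: 62

```text
time: 18.25
tool_pos: [463.5, 135.3, 123.9]
tcp_rot: [180.0, 0.1, 172.0]
ft_force: [-1.0, -0.5, -0.7]
finger_gap: 62.0
grip_force: 0.0
```

```bash
python3 - <<'E'
from h import *
import cv2
d=r.snapshot("top")[1];X=cloud("top",d)
m=(abs(X[...,2]-29.5)<3)&(abs(X[...,0]-470)<55)&(abs(X[...,1]-12)<50)
Q=X[m][:,:2].astype(np.float32);print(m.sum(),cv2.minEnclosingCircle(Q),Q.mean(0))
plan((470.6,12.4,60),172)
E
```

```text
170 ((472.49713134765625, -2.971392869949341), 24.157751083374023) [473.79788    -7.9285717]
t 18.3 shift [ -25.3 -120.3   62.4] turn [-0. -0. -0.]
```

>>> jog_arm:
  rows:
    - [[-25,-120,0],[0,0,0]]
    - [[-25,-120,0],[0,0,0]]
    - [[-25,-120,0],[0,0,0]]
    - [[-25,-120,20],[0,0,0]]
    - [[-25,-120,45],[0,0,0]]
    - [[-25,-120,62],[0,0,0]]
    - [[-25,-120,62],[0,0,0]]
    - [[-25,-120,62],[0,0,0]]
  grip: 85

```text
time: 19.1
tool_pos: [469.5, 13.0, 59.8]
tcp_rot: [-180.0, -0.2, 172.0]
ft_force: [-0.0, -0.4, 0.6]
finger_gap: 84.9
grip_force: 0.0
```

```bash
python3 - <<'E'
from h import *
import cv2
plan((470.6,12.4,3.5),172)
b=r.snapshot("scene")[0]
cv2.imwrite("pics/g.png",cv2.resize(b[90:290,160:340],(540,600)))
E
```

```text
t 19.1 shift [-1.4 -0.4 56.3] turn [-0.    -0.003 -0.   ]
```

View pics/g.png

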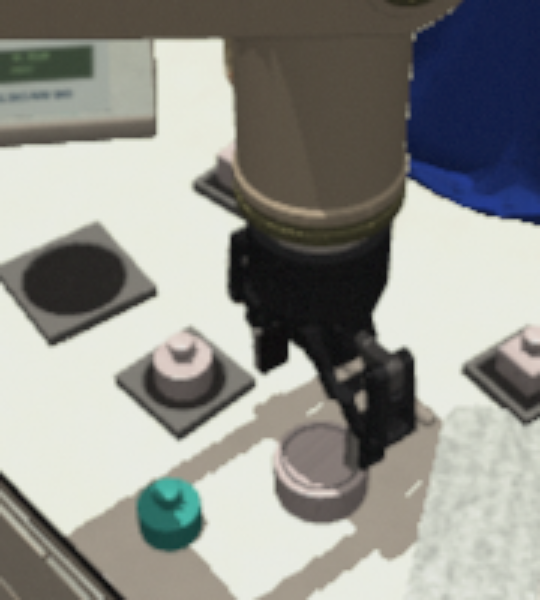

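The small round weight is seated in its recess (crop px 185,375), and the fingers are set around the big round (320,470).

>>> jog_arm:
  rows:
    - [[0,0,20],[0,0,0]]
    - [[0,0,38],[0,0,0]]
    - [[0,0,48],[0,0,0]]
    - [[0,0,54],[0,0,0]]
    - [[0,0,56],[0,0,0]]
    - [[0,0,56],[0,0,0]]
    - [[0,0,56],[0,0,0]]

```text
time: 19.85
tool_pos: [471.4, 12.8, 5.8]
tcp_rot: [180.0, 0.1, 172.0]
ft_force: [0.4, -0.5, 0.1]
finger_gap: 85.1
grip_force: 0.0
```

>>> jog_arm:
  rows:
    - [[0,0,0],[0,0,0]]
    - [[0,0,0],[0,0,0]]
    - [[0,0,0],[0,0,0]]
    - [[0,0,0],[0,0,0]]
    - [[0,0,0],[0,0,0]]
    - [[0,0,0],[0,0,0]]
  grip: 48
  force: 80

```text
time: 20.45
tool_pos: [471.6, 12.5, 6.3]
tcp_rot: [-180.0, 0.1, 172.0]
ft_force: [-4.1, -1.8, 9.7]
finger_gap: 57.2
grip_force: 84.8
```

>>> jog_arm:
  rows:
    - [[0,0,-10],[0,0,0]]
    - [[0,0,-30],[0,0,0]]
    - [[0,0,-60],[0,0,0]]
    - [[0,0,-100],[0,0,0]]
    - [[0,0,-100],[0,0,0]]
    - [[0,0,-100],[0,0,0]]

```text
time: 21.05
tool_pos: [471.3, 12.9, 105.9]
tcp_rot: [180.0, 0.1, 172.0]
ft_force: [-0.4, 0.2, -4.8]
finger_gap: 57.5
grip_force: 87.0
```

```bash
python3 -c "
from h import *
plan((466.2,265.3,50),172)"
```

```text
t 21.05 shift [ 40.3 249.2  55.9] turn [ 0.     0.002 -0.   ]
```

>>> jog_arm:
  rows:
    - [[40,249,0],[0,0,0]]
    - [[40,249,0],[0,0,0]]
    - [[40,249,0],[0,0,0]]
    - [[40,249,0],[0,0,0]]
    - [[40,249,0],[0,0,0]]
    - [[40,249,0],[0,0,0]]
    - [[40,249,25],[0,0,0]]
    - [[40,249,56],[0,0,0]]
    - [[40,249,56],[0,0,0]]
    - [[40,249,56],[0,0,0]]

```text
time: 22.05
tool_pos: [463.9, 263.9, 47.2]
tcp_rot: [-179.8, -0.2, 172.0]
ft_force: [0.2, -0.1, -4.1]
finger_gap: 57.7
grip_force: 87.6
```

```bash
python3 - <<'E'
from h import *
import cv2
plan((466.2,265.3,11.5),172)
b=r.snapshot("scene")[0]
cv2.imwrite("pics/h.png",cv2.resize(b[90:290,100:280],(540,600)))
E
```

```text
t 22.05 shift [-2.2  1.8 35.6] turn [-0.003 -0.004 -0.   ]
```

View pics/h.png

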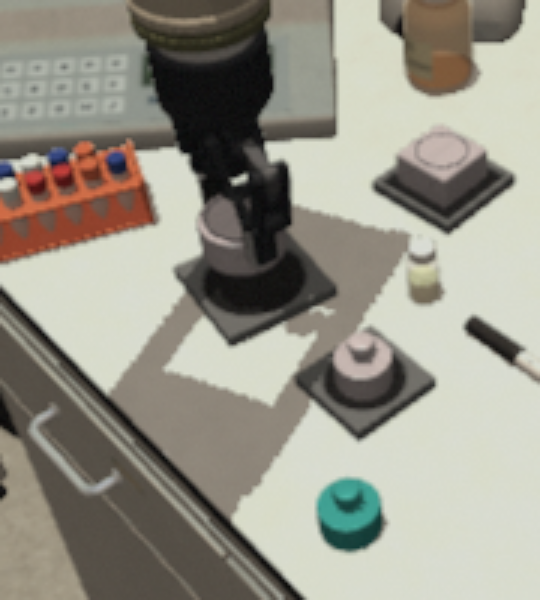

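The big round weight (crop px 240,240) is level above its recess (255,280). Lowering.

>>> jog_arm:
  rows:
    - [[-1,1,12],[0,0,0]]
    - [[-1,1,22],[0,0,0]]
    - [[-1,1,30],[0,0,0]]
    - [[-1,1,34],[0,0,0]]
    - [[-1,1,35],[0,0,0]]
    - [[-1,1,35],[0,0,0]]
    - [[-1,1,35],[0,0,0]]

```text
time: 22.8
tool_pos: [467.3, 266.0, 14.4]
tcp_rot: [180.0, 0.0, 172.0]
ft_force: [-0.5, 0.6, -4.2]
finger_gap: 57.6
grip_force: 87.9
```

>>> jog_arm:
  rows:
    - [[0.5,0,1],[0,0,0]]
    - [[0.5,0,2],[0,0,0]]
    - [[0.5,0,2.6],[0,0,0]]
    - [[0.5,0,2.6],[0,0,0]]
    - [[0.5,0,2.6],[0,0,0]]

```text
time: 23.3
tool_pos: [466.5, 265.9, 11.4]
tcp_rot: [180.0, 0.0, 172.0]
ft_force: [-1.0, 0.1, -4.2]
finger_gap: 58.2
grip_force: 88.5
```

>>> jog_arm:
  rows:
    - [[0,0,0],[0,0,0]]
    - [[0,0,0],[0,0,0]]
    - [[0,0,0],[0,0,0]]
    - [[0,0,0],[0,0,0]]
    - [[0,0,-30],[0,0,0]]
    - [[0,0,-80],[0,0,0]]
    - [[0,0,-130],[0,0,0]]
    - [[0,0,-160],[0,0,0]]
    - [[0,0,-160],[0,0,0]]
    - [[0,0,-160],[0,0,0]]
  grip: 82

```text
time: 24.3
tool_pos: [467.1, 266.2, 172.4]
tcp_rot: [179.9, 0.1, 172.0]
ft_force: [1.1, -0.0, -0.8]
finger_gap: 82.0
grip_force: 0.0
```

>>> jog_arm:
  rows:
    - [[100,180,0],[0,0,0]]
    - [[100,180,0],[0,0,0]]
    - [[100,180,0],[0,0,0]]
    - [[100,180,0],[0,0,0]]
    - [[100,180,0],[0,0,0]]
    - [[100,180,0],[0,0,0]]
    - [[100,180,0],[0,0,0]]

```text
time: 25.0
tool_pos: [392.3, 456.7, 169.6]
tcp_rot: [-179.8, -0.1, 172.0]
ft_force: [0.5, -0.3, 0.4]
finger_gap: 81.9
grip_force: 0.0
```

```bash
python3 - <<'E'
from h import *
import cv2
a,d=r.snapshot("top");b=r.snapshot("scene")[0];X=cloud("top",d)
for nm,(x,y,z) in dict(bs=(643,251,35),br=(466,265,35),ss=(635,-23,45),sr=(462.5,135,45)).items():
    m=(abs(X[...,0]-x)<35)&(abs(X[...,1]-y)<35)&(X[...,2]>z-8);q=X[m];print(nm,m.sum(),q.mean(0) if m.any() else "",q[:,2].std() if m.any() else "")
cv2.imwrite("pics/i.png",np.hstack([cv2.resize(a[90:300,130:370],(400,350)),cv2.resize(b[110:290,140:380],(400,350))]))
E
```

```text
bs 805 [640.87084095 252.87632697  34.41648936] 1.844371184422973
br 895 [465.02916606 267.03428525  34.74756186] 1.6446622443837828
ss 79 [634.77785818 -20.49940238  43.49341794] 1.7595876517143774
sr 83 [462.31746567 136.67651037  43.8058731 ] 1.7922880695580112
```

View pics/i.png

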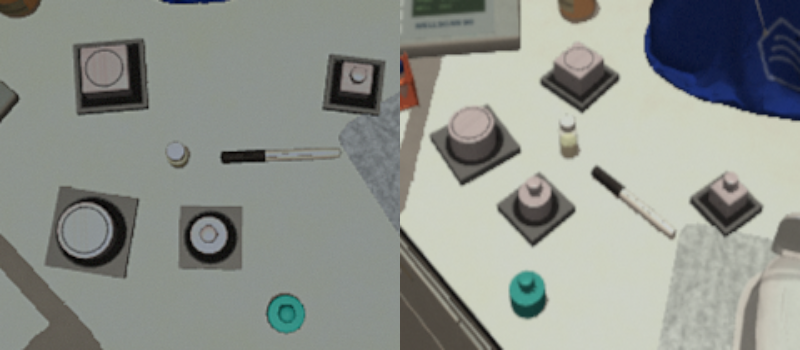

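All four weights sit upright in their recesses (top half of the crop: 105,68; 358,77; 85,230; 209,236), with tops at the expected heights. The vial, marker and turquoise piece have not moved.

```bash
python3 -c "
from bench import r
print(r.hand_in())"
```

```text
the job is handed in; nothing more can be done
None
```

I unstacked all four weights and set each one upright and flat in its own recess, then handed the job in at about 25 s; the vial, the marker and the turquoise look-alike stayed where they were.

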